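Load the refit rack in reverse order of removal

ROBOT

A 6-joint arm with a two-finger parallel gripper is mounted at the origin on the work surface. World frame = base frame: x ahead of the robot, y to its left, z up, the work surface at z = 0. Lengths are in m, angles in degrees, forces in N, time in s.
With the tool pointing down it reaches from about 0.375 to 0.9 m from the base axis. Payload 3.1 kg.
Tool frame: the origin (TCP) lies midway between the tips of the shut fingers; the grasp point (between the pads) lies 19 mm behind it; x points along the fingers, z is the direction in which the jaws open and shut, and the axes are right-handed (so a half turn about x gives the same grasp; the last joint's range is limited). The gripper opens to 87 mm and grips with 3 to 60 N. Pads are 19 mm wide; open, the fingers measure 117 mm over their backs; the gripper's body (75 mm by 190 mm) begins 51 mm behind the grasp point.
Start: joints at [58.986, 30.224, 82.088, -0, 67.689, -10.227], TCP at [0.222, 0.584, 0.223] pointing down, gripper open.
Joint ranges: [-176.69, 176.69], [-43.24, 126.21], [12.49, 139.97], [-82, 262], [0, 151.66], [-163.58, 163.58]. Speed limits (degrees/s): [159.86, 159.86, 180, 180, 180, 180].

INTERFACE

Orientations are given as a 3x3 rotation matrix whose columns are the frame's x, y, z axes.
In Python, from rig import * gives the robot as it stands.
- The arm moves only by the tool play_rows, never from a script. Its argument "rows" is a list that holds one entry, the list of rows, each a list of 7 numbers: the shift along the tool's x, y, z in m, then the turn, a rotation vector about the tool's x, y, z in degrees, then the finger opening in m, from 0 to 0.087. A call has 1 to 12 rows; each row is the pose to reach, as a shift and turn from the pose commanded when the call began, along the tool's axes at that moment; what a row does not reach only later rows make up. A row lasts 1/10 s, in which the tool goes at most 50 mm and 8.59 degrees, less where a joint would pass 70% of its speed; a pose out of reach is approached as far as the arm can. A call with a gripper value outside its range is refused whole. The fingers move at their own pace and stop on an object; the grip force is fixed at half the most. Time passes only in rows, so rows that repeat a pose let the fingers close. It gives the time, the measured TCP pose, the force and the opening at its end, in the units of the state.
- read_state(): the state, without advancing time (a new reading comes with each control period).
- capture(name): name is "scene" or "top"; returns a dict with "pixels" (384x512x3 uint8, red, green, blue), "intrinsics" (3x3 intrinsics, pixels), "k1" (the pictures are not rectified: a ray, as slopes to the right and down, at radius r is drawn at 1 + k1 r^2 times it, then the intrinsics apply), "rvec" (rotation vector, rad) and "tvec" (3), from world to camera coordinates, as OpenCV has them. Camera axes: x right, y down, z forward; pixel columns grow to the right and rows downward; lengths in m; the calibration is good to about 2 mm. A picture is of the moment at which its call begins. There is no depth.
- hand_in(): hands the job in, once; it reports no verdict.
Trained networks look in the newest picture that a camera, given by its name, has taken for a name from the list of things; names that differ only in an ending like _2 or _b are one class to them, and where a whole thing is asked for, a point or a joint stands for the part that bears it (a point fixed in the world has none). Each returns a list of dicts, best first, with "p" (0 to 1); they miss things now and then, are a little off and sometimes report something else, mostly with a low value. They report only what shows in the picture. A call takes as long as a camera call. They do not tell look-alikes from the thing itself.
- trace(camera, target): "mask" (384x512 bool, what is visible of it) and "at" ([column, row] in pixels, amid what is visible of it).
The state is a dict: "time_s": time; "joint_positions": joint angles; "qvel": joint speeds; "tau": joint torques, N m; "position": TCP position; "tcp_rot": TCP orientation; "force": force on the tool from outside, world axes, zero at the start; "moment": the same for the moment, N m; "opening": opening from 0.0 (shut) to 1.0 (fully open).
Only numpy, scipy, OpenCV 4.12 (cv2) and the standard library are available. Lean on these libraries where they do the work, as an engineer would, in place of code of your own. Each camera call takes 0.05 s, during which the arm holds its last target.

TASK

The four components in the dark steel removal rack stand in the order they came off the board, starting at its brass post; the last one off goes back on first, so move all four to the empty aluminium refit rack in reverse order: the one next to the removal rack's post goes into the pocket farthest from the refit rack's post, and so on, until the one farthest from the post stands next to the refit rack's post. Stand each one upright on the floor of its own pocket, about in the middle, and never let one tip over on the way.

Things in the scene. Friction and masses are not known exactly. Their poses are not given: they have to be found in the camera images.
- capacitor_center (a point): aluminium can capacitor: plain upright silver cylinder 20 mm across, standing on a black square foot 22 x 22 x 4 mm, 32 mm tall in all; grasp the can, above the foot. This point is its centre, 16 mm above its underside; z up. Loose; at the start it stands on its own grey seat in the removal rack, within 5 mm of the seat's centre and turned at most 0.2 rad from the rack's axes.
- inductor_center (a point): shielded power inductor: dark grey ferrite block 30 mm (its x) x 26 mm (its y) x 24 mm tall, flat top with a paler disc. This point is its centre, 12 mm above its underside; z up. Loose; at the start it stands on its own grey seat in the removal rack, within 5 mm of the seat's centre and turned at most 0.2 rad from the rack's axes.
- heatsink_center (a point): finned aluminium heat sink: 28 x 28 mm, 26 mm tall, a 5 mm base with five upright fins that run along its y and are spaced along its x. This point is its centre, 13 mm above its underside; z up. Loose; at the start it stands on its own grey seat in the removal rack, within 5 mm of the seat's centre and turned at most 0.2 rad from the rack's axes.
- choke_center (a point): round choke: copper wire wound on a ring, axis upright, 32 mm across, 22 mm tall, dark centre, solid (nothing enters the middle). This point is its centre, 11 mm above its underside; z up. Loose; at the start it stands on its own grey seat in the removal rack, within 5 mm of the seat's centre and turned at most 0.2 rad from the rack's axes.
- capacitor_seat: grey pad 48 x 48 x 6 mm with a square of 28 mm outlined in black on top, fixed in one pocket of the removal rack under the capacitor; it stays there, so it keeps showing which pocket the capacitor came from. Origin at the centre of its underside, its top 6 mm higher (12 mm above the counter); axes as the rack's.
- inductor_seat: grey pad 48 x 48 x 6 mm with an oblong of 40 x 34 mm outlined in black on top, fixed in one pocket of the removal rack under the inductor; it stays there, so it keeps showing which pocket the inductor came from. Origin at the centre of its underside, its top 6 mm higher (12 mm above the counter); axes as the rack's.
- heatsink_seat: grey pad 48 x 48 x 6 mm with a square of 36 mm outlined in black on top, fixed in one pocket of the removal rack under the heatsink; it stays there, so it keeps showing which pocket the heatsink came from. Origin at the centre of its underside, its top 6 mm higher (12 mm above the counter); axes as the rack's.
- choke_seat: grey pad 48 x 48 x 6 mm with a circle of 42 mm outlined in black on top, fixed in one pocket of the removal rack under the choke; it stays there, so it keeps showing which pocket the choke came from. Origin at the centre of its underside, its top 6 mm higher (12 mm above the counter); axes as the rack's.
- removal_rack: Dark steel strip 80 x 260 mm, full at the start. Four pockets in a row along its y, centres at y +84, +28, -28, -84 mm; 50 mm clear between fins 6 mm thick, 60 mm long, tops 22 mm above the counter; long sides open. Origin: mid-row, on the counter. A brass post (14 mm across, as high as the fins) at y +126 mm marks the first pocket. Seat tops are 12 mm above the counter.
- refit_rack: Bright aluminium strip, empty at the start: same size, pockets (y +84, +28, -28, -84 mm), fins, origin and brass post at the +y end as the removal rack, but no seats; its pocket floor is 12 mm above the counter. Both racks are fixed, one on the left and one on the right (varies), turned at most 0.45 rad, so the posts are always at the end towards +y, the robot's left.
Things that resemble listed ones, but are neither listed nor needed, are in the scene too. Leave any green look-alike of the part that bears heatsink_center alone.

How it is judged:
By the outcome, as a careful person would: the job done as asked, in the order asked, and still so for the second after the job is handed in, with the robot touching nothing.
It also fails if it takes over 102 s, if anything falls off the work surface, if the arm or the gripper's body presses on something with over 40 N, if the wrist force passes 120 N, or if a joint passes its speed limit or range.

## Working session

There is one attempt and no reset: what is moved stays moved. The work goes in short steps, Python scripts to look and compute and a tool call to move; the robot and the scene stay as the last step left them, time stands still between calls to the robot, and variables do not carry over. Pictures are saved under pics/ and viewed, and the job is handed in when it is done.

Besides the shell and the picture viewer there is one more tool, called after "Request:" as name(argument=value, ...), one argument or row to a line, values as JSON. play_rows: Moves the arm, as the interface text tells. Its arguments: {"type":"object","properties":{"rows":{"type":"array"}},"required":["rows"]}

```bash
mkdir -p pics; ls
python3 - <<'E'
from rig import *
import cv2
s=read_state();print({k:s[k] for k in('time_s','position','tcp_rot','opening','force')})
for n in('scene','top'):
    c=capture(n);cv2.imwrite(f'pics/{n}0.png',c['pixels'][:,:,::-1]);print(n,c['intrinsics'],c['k1'],c['rvec'],c['tvec'])
E
```

```text
pics
{'time_s': 0.0, 'position': array([0.22138649, 0.58370015, 0.22158998]), 'tcp_rot': array([[-1.09302810e-03, -9.34921681e-01,  3.54852441e-01],
       [-1.81891957e-03,  3.54853925e-01,  9.34919988e-01],
       [-9.99997748e-01,  3.76445771e-04, -2.08841265e-03]]), 'opening': 1.0010183508197221, 'force': array([-0.60073568,  0.73750581, -0.39789263])}
scene [[409.12396418   0.         257.90331745]
 [  0.         409.12396418 188.80270693]
 [  0.           0.           1.        ]] 0.03315299139184454 [ 2.36611268  0.70910804 -0.23698531] [-0.40233278 -0.20899198  1.05272369]
top [[362.60125665   0.         255.50048995]
 [  0.         362.60125665 196.07648151]
 [  0.           0.           1.        ]] -0.10952183670252334 [ 2.16913315 -2.21752437  0.06116111] [-0.03123903  0.50871067  0.94423336]
```

View pics/scene0.png

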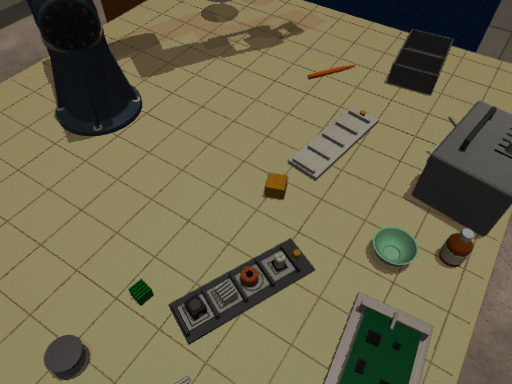

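View pics/top0.png

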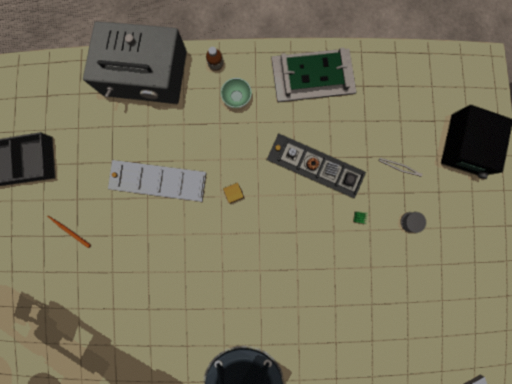

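```bash
cat > h.py <<'E'
from rig import *
import cv2, numpy as np
def proj(c,P):
    P=np.asarray(P,float).reshape(-1,3)
    d=np.array([c['k1'],0,0,0,0.])
    return cv2.projectPoints(P,np.array(c['rvec'],float),np.array(c['tvec'],float),np.array(c['intrinsics']),d)[0].reshape(-1,2)
def ray(c,uv):
    d=np.array([c['k1'],0,0,0,0.])
    n=cv2.undistortPoints(np.array(uv,float).reshape(-1,1,2),np.array(c['intrinsics']),d).reshape(-1,2)
    R=cv2.Rodrigues(np.array(c['rvec'],float))[0];t=np.array(c['tvec'],float).ravel()
    return -R.T@t,(R.T@np.c_[n,np.ones(len(n))].T).T
def onz(c,uv,z):
    o,d=ray(c,uv);return o+d*((z-o[2])/d[:,2])[:,None]
def tri(c1,u1,c2,u2):
    o1,d1=ray(c1,u1);o2,d2=ray(c2,u2);d1=d1[0]/np.linalg.norm(d1);d2=d2[0]/np.linalg.norm(d2)
    A=np.c_[d1,-d2];s=np.linalg.lstsq(A,o2-o1,rcond=None)[0]
    a=o1+s[0]*d1;b=o2+s[1]*d2
    return (a+b)/2,np.linalg.norm(a-b)
NAMES=['capacitor_center','inductor_center','heatsink_center','choke_center']
E
python3 - <<'E'
from h import *
import pickle
c1=capture('scene');c2=capture('top')
print(proj(c2,[[.222,.584,.223]]),proj(c1,[[.222,.584,.223]]))
D={}
for n in NAMES+['capacitor_seat','inductor_seat','heatsink_seat','choke_seat','removal_rack','refit_rack']:
    a=trace('scene',n);b=trace('top',n);D[n]=(a,b)
    print(n,[(round(x['p'],2),np.round(x['at']),x['mask'].sum()) for x in a],[(round(x['p'],2),np.round(x['at']),x['mask'].sum()) for x in b])
    if a and b:
        p,e=tri(c1,a[0]['at'],c2,b[0]['at']);print('   ',p.round(4),round(e,4))
pickle.dump((c1,c2,D),open('d0.pkl','wb'))
def crop(c,x,y,w,h,s,f):cv2.imwrite(f,cv2.resize(c['pixels'][y:y+h,x:x+w,::-1],None,fx=s,fy=s,interpolation=cv2.INTER_CUBIC))
crop(c1,160,230,160,115,5,'pics/a1.png');crop(c1,280,95,110,90,6,'pics/a2.png')
crop(c2,260,125,110,75,7,'pics/b1.png');crop(c2,100,150,115,60,6,'pics/b2.png')
E
```

```text
[[-21.92058921 324.76064597]] [[296.87320417 -44.5738771 ]]
capacitor_center [(0.62, array([278., 259.]), np.int64(196))] [(0.57, array([293., 153.]), np.int64(84))]
    [ 0.6176 -0.1426  0.0316] 0.0011
inductor_center [(0.92, array([198., 304.]), np.int64(358))] [(0.62, array([348., 182.]), np.int64(117))]
    [ 0.5419 -0.2867  0.0186] 0.0043
heatsink_center [(0.73, array([141., 292.]), np.int64(390)), (0.56, array([226., 291.]), np.int64(399))] [(0.62, array([331., 170.]), np.int64(145)), (0.61, array([357., 218.]), np.int64(136))]
    [ 0.5266 -0.2856  0.0889] 0.1362
choke_center [(0.83, array([247., 279.]), np.int64(316))] []
capacitor_seat [(0.58, array([275., 269.]), np.int64(428))] [(0.74, array([295., 157.]), np.int64(286))]
    [ 0.6136 -0.1493 -0.    ] 0.0054
inductor_seat [(0.57, array([192., 318.]), np.int64(450))] [(0.56, array([354., 180.]), np.int64(69))]
    [ 0.5472 -0.3072  0.0076] 0.0011
heatsink_seat [(0.9, array([219., 300.]), np.int64(326))] [(0.44, array([323., 174.]), np.int64(141))]
    [ 0.5607 -0.2389 -0.0316] 0.0175
choke_seat [(0.83, array([254., 285.]), np.int64(309))] [(0.68, array([309., 161.]), np.int64(231))]
    [ 0.5997 -0.1913 -0.0075] 0.0049
removal_rack [(0.75, array([243., 293.]), np.int64(3273))] [(0.82, array([308., 170.]), np.int64(1658)), (0.3, array([295., 157.]), np.int64(237))]
    [ 0.5804 -0.1971 -0.053 ] 0.0093
refit_rack [(0.97, array([332., 143.]), np.int64(2909))] [(0.88, array([160., 181.]), np.int64(2876))]
    [0.554  0.2145 0.002 ] 0.0032
```

View pics/a1.png

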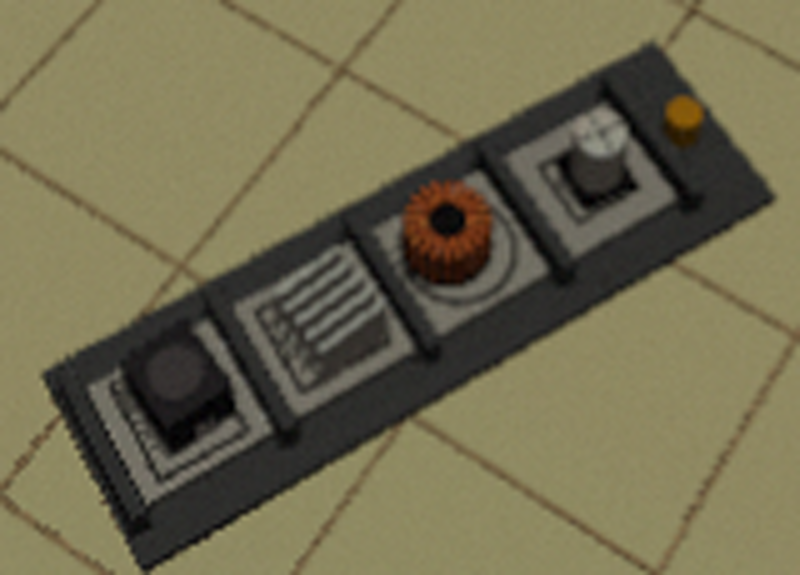

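View pics/b1.png

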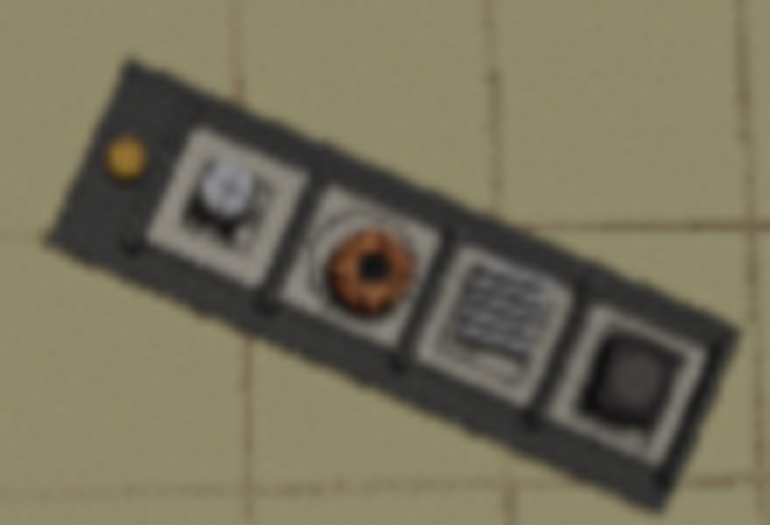

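View pics/a2.png

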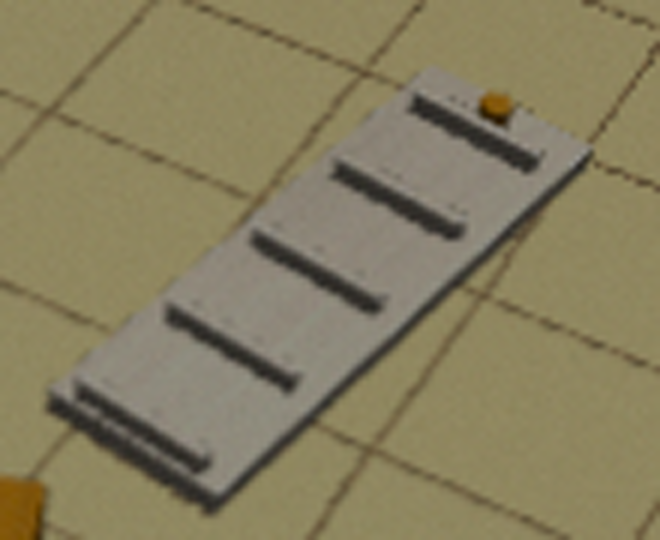

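View pics/b2.png

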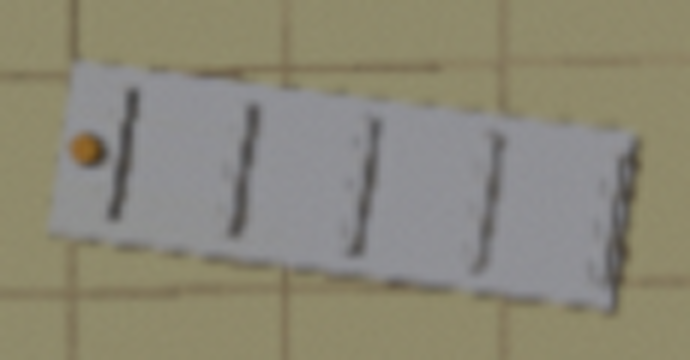

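```bash
cat > fit.py <<'E'
from h import *
import pickle
from scipy.optimize import least_squares
c1,c2,D=pickle.load(open('d0.pkl','rb'))
def px(l,s,o):return (np.array(l,float)+.5)/s-.5+np.array(o)
# order: post-front, post-back, far-front, far-back, posttop
R={'removal':(px([(773,198),(650,42),(147,570),(45,375),(686,112)],5,(160,230)),px([(130,60),(47,238),(737,330),(660,512),(127,155)],7,(260,125)),.006),
'refit':(px([(592,153),(430,65),(215,499),(48,392),(496,100)],6,(280,95)),px([(75,62),(50,235),(637,130),(612,310),(88,148)],6,(100,150)),.012)}
def pts(v,zt):
    x,y,a,off,zt,zp=v
    L=np.array([[.04,.13+off],[-.04,.13+off],[.04,-.13+off],[-.04,-.13+off],[0,.126]])
    ca,sa=np.cos(a),np.sin(a)
    W=np.c_[x+ca*L[:,0]-sa*L[:,1],y+sa*L[:,0]+ca*L[:,1],[zt]*4+[zp]]
    return W
F={}
for k,(u1,u2,zt) in R.items():
    for i in range(5):
        p,e=tri(c1,u1[i],c2,u2[i]);print(k,p.round(4),round(e,4))
    f=lambda v:np.r_[(proj(c1,pts(v,zt))-u1).ravel(),(proj(c2,pts(v,zt))-u2).ravel()]
    x0=[.56,-.21 if k=='removal' else .2,0,0,.01,.02]
    r=least_squares(f,x0,loss='soft_l1');F[k]=r.x
    print(k,r.x.round(4),np.abs(r.fun).max().round(2)); print(f(r.x).round(1))
    a=r.x[2];
    for yy in (.084,.028,-.028,-.084):print('  pocket',yy,(r.x[0]-np.sin(a)*yy).round(4),(r.x[1]+np.cos(a)*yy).round(4))
pickle.dump(F,open('racks.pkl','wb'))
E
python3 fit.py
```

```text
removal [ 0.6773 -0.1081  0.0023] 0.0019
removal [ 0.6065 -0.075   0.0051] 0.005
removal [ 5.682e-01 -3.417e-01 -1.000e-04] 0.0007
removal [ 0.4972 -0.3088  0.0015] 0.0029
removal [ 0.6363 -0.1047  0.0213] 0.002
removal [ 0.5822 -0.2185 -0.435   0.0114  0.0011  0.02  ] 1.4
[ 1.   0.1  1.1  0.2 -0.2  0.4  0.2 -0.2  0.1 -0.1 -0.2  0.1 -0.1  1.4
  0.7 -0.1  0.5  0.9 -0.   0.8]
  pocket 0.084 0.6176 -0.1423
  pocket 0.028 0.594 -0.1931
  pocket -0.028 0.5704 -0.2439
  pocket -0.084 0.5468 -0.2946
refit [0.6148 0.3465 0.0058] 0.0025
refit [0.5358 0.3562 0.0097] 0.0024
refit [0.5759 0.088  0.0094] 0.0039
refit [0.4966 0.1008 0.0082] 0.0023
refit [0.5732 0.333  0.0241] 0.0019
refit [ 0.5535  0.209  -0.1527  0.0141  0.008   0.0234] 0.85
[ 0.6 -0.5  0.6  0.2  0.7  0.1  0.3  0.   0.2 -0.1  0.4  0.2  0.1  0.4
  0.3  0.8  0.4  0.5  0.1  0.5]
  pocket 0.084 0.5663 0.292
  pocket 0.028 0.5578 0.2367
  pocket -0.028 0.5493 0.1813
  pocket -0.084 0.5407 0.126
```

```bash
cat > fit2.py <<'E'
exec(open('fit.py').read().split('F={}')[0])
F={}
B=None
# joint: known z, per-camera pixel shifts shared
def f(v):
    o=[]
    for i,k in enumerate(R):
        u1,u2,zt=R[k];W=pts(list(v[4*i:4*i+4])+[zt,.022],zt)
        o+=[(proj(c1,W)+v[8:10]-u1).ravel(),(proj(c2,W)+v[10:12]-u2).ravel()]
    return np.concatenate(o+[np.array(v[8:])*0.3])
r=least_squares(f,[.58,-.22,-.43,.01,.55,.21,-.15,.01,0,0,0,0],loss='soft_l1')
print(r.x.round(4),np.abs(r.fun).max())
v=r.x;s1,s2=v[8:10],v[10:12]
F={'removal':v[:4],'refit':v[4:8]};pickle.dump((F,s1,s2),open('racks.pkl','wb'))
for k in F:
    a=F[k][2]
    for yy in (.084,.028,-.028,-.084):print(k,'pocket',yy,(F[k][0]-np.sin(a)*yy).round(4),(F[k][1]+np.cos(a)*yy).round(4))
tops={'cap':((600,133),(228,186),.044),'choke':((448,218),(374,267),.034),'hs':((338,294),(505,305),.038),'ind':((180,370),(632,378),.036)}
C={}
for k,(a,b,z) in tops.items():
    a=px([a],5,(160,230));b=px([b],7,(260,125))
    p,e=tri(c1,a-s1,c2,b-s2)
    q1=onz(c1,a-s1,z)[0];q2=onz(c2,b-s2,z)[0]
    print(k,'tri',p.round(4),round(e,4),q1[:2].round(4),q2[:2].round(4))
# overlay
def boxes(rk,zt,parts):
    x,y,a,off=F[rk];ca,sa=np.cos(a),np.sin(a)
    T=lambda L:[(x+ca*l[0]-sa*l[1],y+sa*l[0]+ca*l[1],l[2]) for l in L]
    o=[]
    for yc in (-.112,-.056,0,.056,.112):
        o.append(T([(-.03,yc-.003,.022),(.03,yc-.003,.022),(.03,yc+.003,.022),(-.03,yc+.003,.022)]))
    if rk=='removal':
        for yc in (.084,.028,-.028,-.084):o.append(T([(i*.024,yc+j*.024,.012) for i,j in((-1,-1),(1,-1),(1,1),(-1,1))]))
    return o
def draw(c,s,rk,x,y,w,h,sc,fn):
    im=cv2.resize(c['pixels'][y:y+h,x:x+w,::-1],None,fx=sc,fy=sc,interpolation=cv2.INTER_CUBIC)
    for b in boxes(rk,0,0):
        q=(proj(c,b)+s-(x,y)+.5)*sc-.5
        cv2.polylines(im,[q.round().astype(np.int32).reshape(-1,1,2)],True,(0,0,255),1)
    cv2.imwrite(fn,im)
draw(c1,s1,'removal',160,230,160,115,5,'pics/o1.png');draw(c1,s1,'refit',280,95,110,90,6,'pics/o2.png')
draw(c2,s2,'removal',260,125,110,75,7,'pics/o3.png');draw(c2,s2,'refit',100,150,115,60,6,'pics/o4.png')
a=cv2.imread('pics/o1.png');b=cv2.imread('pics/o3.png')
def stack(f1,f2,o):
    a=cv2.imread(f1);b=cv2.imread(f2);w=max(a.shape[1],b.shape[1]);
    pad=lambda i:cv2.copyMakeBorder(i,0,0,0,w-i.shape[1],cv2.BORDER_CONSTANT)
    m=np.vstack([pad(a),pad(b)]);k=min(800/m.shape[1],1);cv2.imwrite(o,cv2.resize(m,None,fx=k,fy=k))
E
python3 fit2.py
```

```text
[ 0.5839 -0.2169 -0.4342  0.0112  0.5554  0.2122 -0.1516  0.0113 -1.4459
  1.0249  0.2822  0.1539] 1.0011020205930095
removal pocket 0.084 0.6192 -0.1407
removal pocket 0.028 0.5956 -0.1915
removal pocket -0.028 0.5721 -0.2423
removal pocket -0.084 0.5485 -0.2931
refit pocket 0.084 0.5681 0.2952
refit pocket 0.028 0.5596 0.2399
refit pocket -0.028 0.5512 0.1845
refit pocket -0.084 0.5427 0.1291
cap tri [ 0.6205 -0.1392  0.0441] 0.0008 [ 0.6202 -0.1394] [ 0.6209 -0.139 ]
choke tri [ 0.5909 -0.1936  0.0352] 0.0001 [ 0.5905 -0.1931] [ 0.5911 -0.1937]
hs tri [ 0.576  -0.2406  0.0397] 0.0021 [ 0.5763 -0.2394] [ 0.5754 -0.2416]
ind tri [ 0.5474 -0.2893  0.0349] 0.0003 [ 0.5477 -0.2897] [ 0.5474 -0.2889]
```

View pics/o1.png

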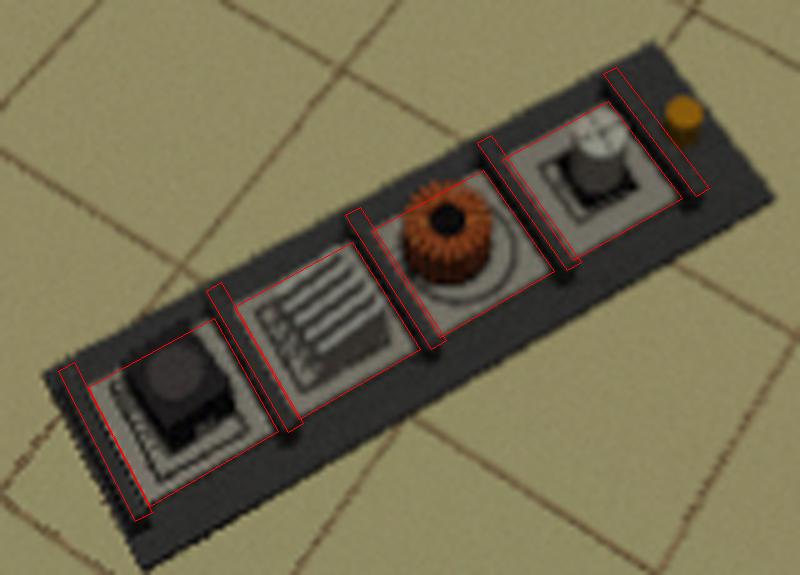

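View pics/o3.png

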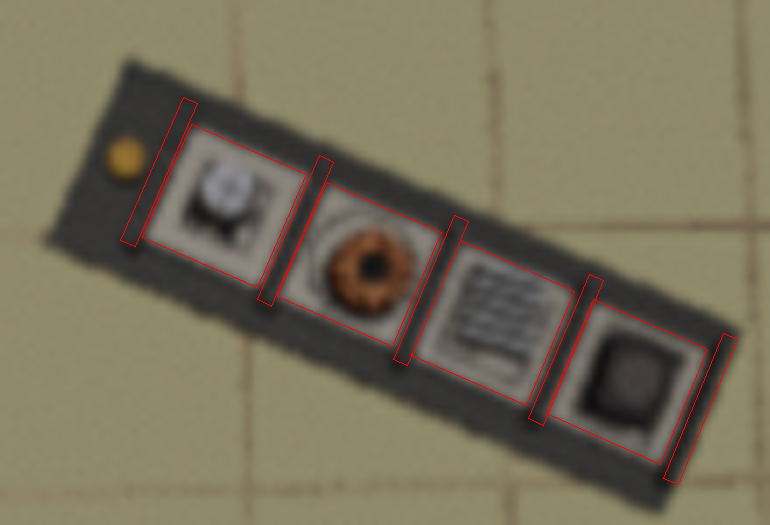

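View pics/o4.png

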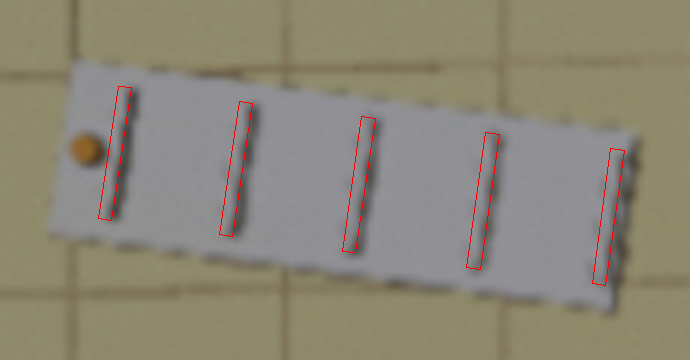

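View pics/o2.png

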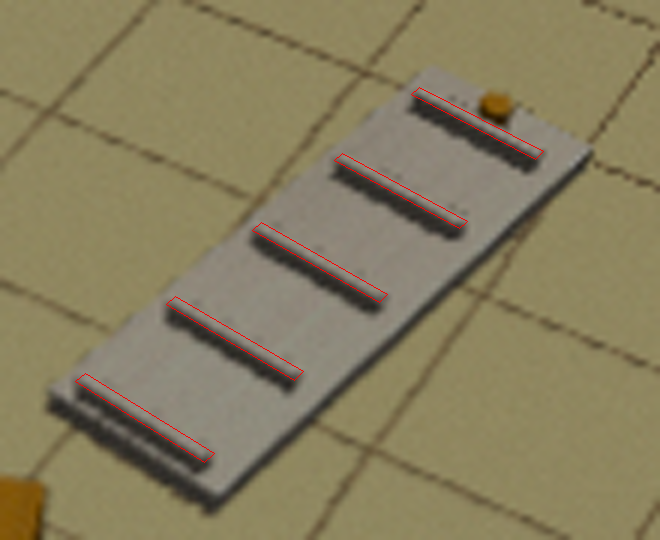

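```bash
cat > ov.py <<'E'
from h import *
import pickle,sys
c1,c2,D=pickle.load(open('d0.pkl','rb'));F,s1,s2=pickle.load(open('racks.pkl','rb'))
def outl(x,y,yaw,w,d,z):
    a=yaw;return [(x+np.cos(a)*i*w/2-np.sin(a)*j*d/2,y+np.sin(a)*i*w/2+np.cos(a)*j*d/2,z) for i,j in((-1,-1),(1,-1),(1,1),(-1,1))]
def panel(x,y,z,items,fn,hw=24):
    ims=[]
    for c,s in((c1,s1),(c2,s2)):
        u=(proj(c,[[x,y,z]])[0]+s).round().astype(int);x0,y0=u-hw;sc=390/(2*hw)
        im=cv2.resize(c['pixels'][y0:y0+2*hw,x0:x0+2*hw,::-1],None,fx=sc,fy=sc,interpolation=cv2.INTER_CUBIC)
        im=cv2.convertScaleAbs(im,alpha=1.8)
        for b,col in items:
            q=(proj(c,b)+s-(x0,y0)+.5)*sc-.5
            cv2.polylines(im,[q.round().astype(np.int32).reshape(-1,1,2)],True,col,1)
        ims.append(im)
    return np.hstack(ims)
E
python3 - <<'E'
from ov import *
a=F['removal'][2]
def it(x,y,dy,w,d,zt):
    return [(outl(x,y,a+dy,w,d,zt),(0,0,255)),(outl(x,y,a+dy,w,d,.012),(0,255,0))]
cv2.imwrite('pics/i1.png',panel(.5475,-.2893,.025,it(.5475,-.2893,0,.03,.026,.036),0))
cv2.imwrite('pics/h1.png',panel(.576,-.2405,.025,it(.576,-.2405,0,.028,.028,.038),0))
cv2.imwrite('pics/i0.png',panel(.5475,-.2893,.025,[],0))
cv2.imwrite('pics/h0.png',panel(.576,-.2405,.025,[],0))
i=lambda n:cv2.imread(f'pics/{n}.png')
cv2.imwrite('pics/ii.png',cv2.resize(np.vstack([i('i0'),i('i1')]),(600,600)))
cv2.imwrite('pics/hh.png',cv2.resize(np.vstack([i('h0'),i('h1')]),(600,600)))
print(onz(c2,[[233,193]],.0))
E
```

```text
[[0.51828184 0.01773505 0.        ]]
```

View pics/ii.png

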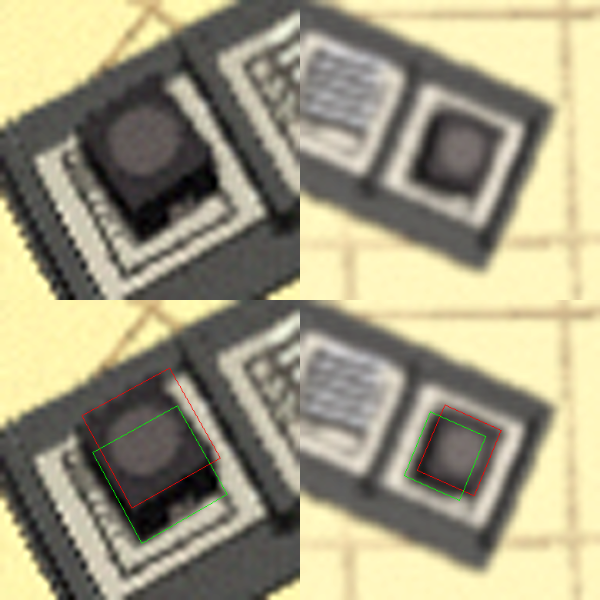

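View pics/hh.png

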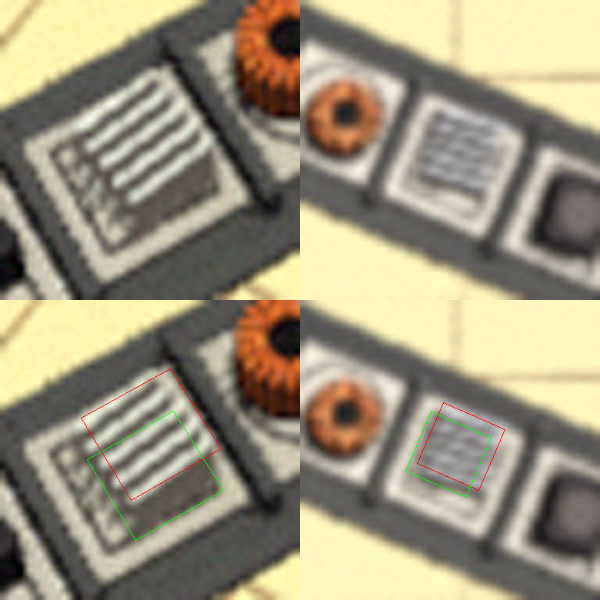

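Run:
```python
from ov import *
a=F['removal'][2]
def it(x,y,dy,w,d,zt):
    return [(outl(x,y,a+dy,w,d,zt),(0,0,255)),(outl(x,y,a+dy,w,d,.012),(0,255,0))]
P=[panel(.546,-.289,.025,it(.546,-.289,dy,.03,.026,.036),0,18) for dy in(.08,.16)]
H=[panel(.574,-.2405,.025,it(.574,-.2405,dy,.028,.028,.038),0,18) for dy in(.12,.2)]
cv2.imwrite('pics/ii2.png',cv2.resize(np.vstack(P),(600,600)))
cv2.imwrite('pics/hh2.png',cv2.resize(np.vstack(H),(600,600)))
```

```text
(no output)
```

View pics/ii2.png

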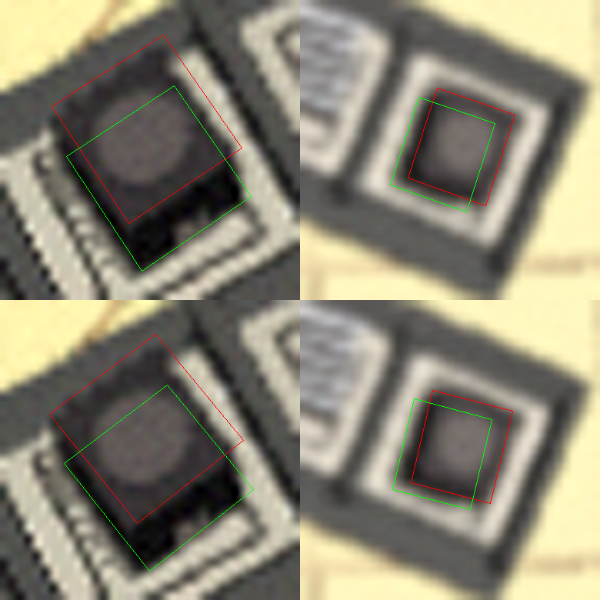

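View pics/hh2.png

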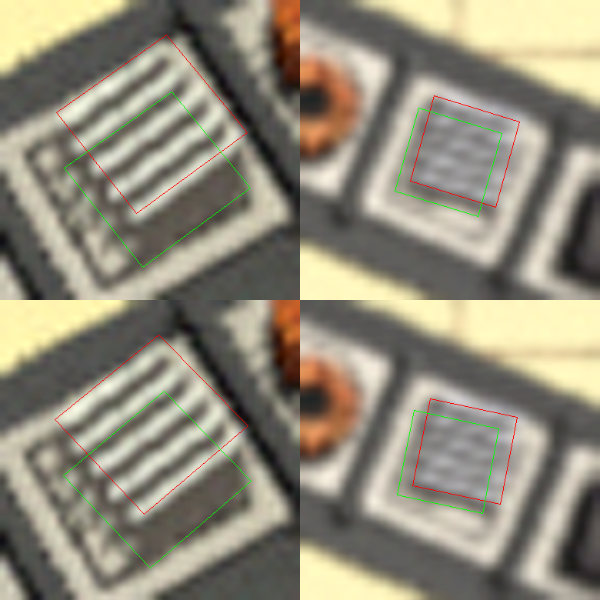

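```bash
cat > mv.py <<'E'
import numpy as np
def row(cur,tgt):
    """cur,tgt: x,y,z,yaw deg -> tool shift, rx"""
    a=np.radians(cur[3]);c,s=np.cos(a),np.sin(a);X,Y,Z=np.array(tgt[:3])-np.array(cur[:3])
    return [round(float(v),4) for v in(-Z,-s*X+c*Y,c*X+s*Y)]+[round(cur[3]-tgt[3],1)]
def after(cur,r):
    a=np.radians(cur[3]);c,s=np.cos(a),np.sin(a)
    return [round(float(v),5) for v in (cur[0]-s*r[1]+c*r[2],cur[1]+c*r[1]+s*r[2],cur[2]-r[0],cur[3]-r[3])]
def state():
    from rig import read_state
    s=read_state();R=s['tcp_rot'];print('t',round(s['time_s'],2),'pos',s['position'].round(4),'yaw',np.degrees(np.arctan2(R[1,2],R[0,2])).round(2),'tilt',np.degrees(np.arccos(-R[2,0])).round(2),'F',s['force'].round(1),'op',round(s['opening']*87,1))
E
python3 -c "
from mv import *
print(row([.222,.584,.223,69.213],[.547,-.289,.12,-20.3]))"
```

```text
[0.103, -0.6137, -0.7008, 89.5]
```

Request:
play_rows(
  rows=[
    [[0.05, -0.3, -0.35, 45, 0, 0, 0.06], [0.05, -0.3, -0.35, 45, 0, 0, 0.06], [0.05, -0.3, -0.35, 45, 0, 0, 0.06], [0.05, -0.3, -0.35, 45, 0, 0, 0.06], [0.05, -0.3, -0.35, 45, 0, 0, 0.06], [0.05, -0.3, -0.35, 45, 0, 0, 0.06], [0.05, -0.3, -0.35, 45, 0, 0, 0.06], [0.05, -0.3, -0.35, 45, 0, 0, 0.06], [0.05, -0.3, -0.35, 45, 0, 0, 0.06], [0.05, -0.3, -0.35, 45, 0, 0, 0.06], [0.05, -0.3, -0.35, 45, 0, 0, 0.06], [0.05, -0.3, -0.35, 45, 0, 0, 0.06]],
  ],
)

```text
time_s: 2.4
position: [0.3781, 0.1507, 0.1727]
tcp_rot: [[-0.0, -0.409, 0.913], [0.0, 0.913, 0.409], [-1.0, 0.0, 0.0]]
force: [-0.1, 0.8, 0.3]
opening: 0.689
```

```bash
python3 -c "
from mv import *
state();c=after([.222,.584,.223,69.213],[.05,-.3,-.35,45]);print(c,row(c,[.547,-.289,.12,-20.3]))"
```

```text
t 2.4 pos [0.3781 0.1507 0.1727] yaw 24.14 tilt 0.02 F [-0.1  0.8  0.3] op 60.0
[0.37826, 0.15031, 0.173, 24.213] [0.053, -0.4699, -0.0263, 44.5]
```

Request:
play_rows(
  rows=[
    [[0.053, -0.4699, -0.0263, 44.5, 0, 0, 0.06], [0.053, -0.4699, -0.0263, 44.5, 0, 0, 0.06], [0.053, -0.4699, -0.0263, 44.5, 0, 0, 0.06], [0.053, -0.4699, -0.0263, 44.5, 0, 0, 0.06], [0.053, -0.4699, -0.0263, 44.5, 0, 0, 0.06], [0.053, -0.4699, -0.0263, 44.5, 0, 0, 0.06], [0.053, -0.4699, -0.0263, 44.5, 0, 0, 0.06], [0.053, -0.4699, -0.0263, 44.5, 0, 0, 0.06], [0.053, -0.4699, -0.0263, 44.5, 0, 0, 0.06], [0.053, -0.4699, -0.0263, 44.5, 0, 0, 0.06], [0.053, -0.4699, -0.0263, 44.5, 0, 0, 0.06], [0.053, -0.4699, -0.0263, 44.5, 0, 0, 0.06]],
  ],
)

```text
time_s: 3.6
position: [0.5468, -0.2866, 0.1191]
tcp_rot: [[-0.001, 0.345, 0.938], [0.002, 0.938, -0.345], [-1.0, 0.001, -0.002]]
force: [0.4, -0.0, -0.3]
opening: 0.689
```

```bash
cat > look.py <<'E'
from h import *
from mv import *
import sys,pickle
F,s1,s2=pickle.load(open('racks.pkl','rb'))
def look(tag,x,y,z,hw=40,pts=[],tgt=390):
    ims=[]
    for n,s in(('scene',s1),('top',s2)):
        c=capture(n);u=(proj(c,[[x,y,z]])[0]+s).round().astype(int);h=hw if n=='scene' else int(hw*.7)
        x0,y0=max(u[0]-h,0),max(u[1]-h,0);sc=tgt/(2*h)
        im=cv2.resize(c['pixels'][y0:y0+2*h,x0:x0+2*h,::-1],(tgt,tgt),interpolation=cv2.INTER_CUBIC)
        im=cv2.convertScaleAbs(im,alpha=1.5)
        for p in pts:
            q=(proj(c,[p])[0]+s-(x0,y0)+.5)*sc-.5;cv2.circle(im,tuple(int(v) for v in q.round()),3,(0,0,255),-1)
        ims.append(im)
    cv2.imwrite(f'pics/{tag}.png',np.hstack(ims))
E
python3 -c "
from look import *
state();c=after([.37826,.15031,.173,24.213],[.053,-.4699,-.0263,44.5]);print(c)
look('m1',.547,-.289,.08,60,[(.547,-.289,.12)])"
```

```text
t 3.6 pos [ 0.5468 -0.2866  0.1191] yaw -20.2 tilt 0.13 F [ 0.4 -0.  -0.3] op 60.0
[0.54699, -0.28904, 0.12, -20.287]
```

View pics/m1.png

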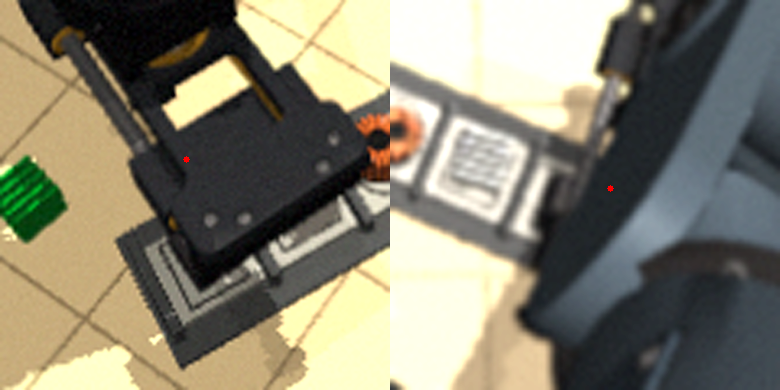

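Request:
play_rows(
  rows=[
    [[0.0, 0, 0, 0, 0, 0, 0.06], [0.03, 0, 0, 0, 0, 0, 0.06], [0.06, 0, 0, 0, 0, 0, 0.06], [0.08, 0, 0, 0, 0, 0, 0.06], [0.095, 0, 0, 0, 0, 0, 0.06], [0.104, 0, 0, 0, 0, 0, 0.06], [0.104, 0, 0, 0, 0, 0, 0.06], [0.104, 0, 0, 0, 0, 0, 0.06]],
  ],
)

```text
time_s: 4.5
position: [0.5473, -0.2889, 0.0162]
tcp_rot: [[0.001, 0.347, 0.938], [-0.001, 0.938, -0.347], [-1.0, -0.0, 0.001]]
force: [0.2, -0.7, 0.8]
opening: 0.689
```

```bash
python3 -c "
from look import *
state()
look('m2',.547,-.289,.03,40)"
```

```text
t 4.5 pos [ 0.5473 -0.2889  0.0162] yaw -20.27 tilt 0.07 F [ 0.2 -0.7  0.8] op 60.0
```

View pics/m2.png

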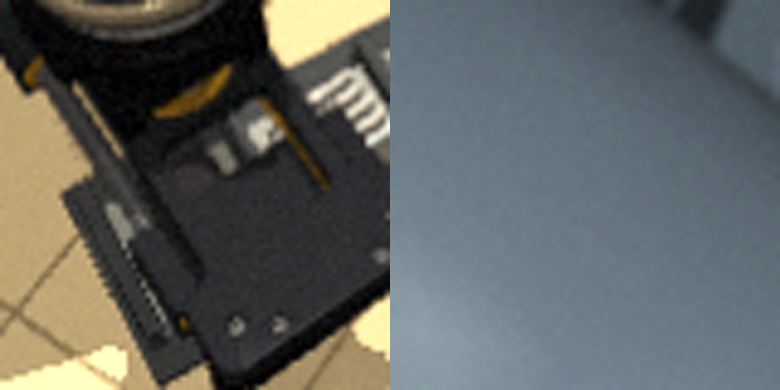

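No contact; the inductor top (disc at about 190,170) is seen through the gripper. Closing, then a small lift.

Request:
play_rows(
  rows=[
    [[0, 0, 0, 0, 0, 0, 0.02], [0, 0, 0, 0, 0, 0, 0.02], [0, 0, 0, 0, 0, 0, 0.02], [0, 0, 0, 0, 0, 0, 0.02], [0, 0, 0, 0, 0, 0, 0.02], [0, 0, 0, 0, 0, 0, 0.02], [0, 0, 0, 0, 0, 0, 0.02], [-0.01, 0, 0, 0, 0, 0, 0.02], [-0.03, 0, 0, 0, 0, 0, 0.02], [-0.06, 0, 0, 0, 0, 0, 0.02], [-0.08, 0, 0, 0, 0, 0, 0.02], [-0.08, 0, 0, 0, 0, 0, 0.02]],
  ],
)

```text
time_s: 5.8
position: [0.5487, -0.2902, 0.0991]
tcp_rot: [[0.006, 0.347, 0.938], [-0.004, 0.938, -0.347], [-1.0, -0.002, 0.007]]
force: [0.5, 0.1, -0.1]
opening: 0.34
```

```bash
python3 -c "
from look import *
state()
look('m3',.547,-.289,.05,50)
c=[.547,-.289,.096,-20.3]
print(row(c,[.5681,.2952,.096,-8.7]))"
```

```text
t 5.8 pos [ 0.5487 -0.2902  0.0991] yaw -20.28 tilt 0.41 F [ 0.5  0.1 -0.1] op 29.6
[-0.0, 0.5552, -0.1829, -11.6]
```

View pics/m3.png

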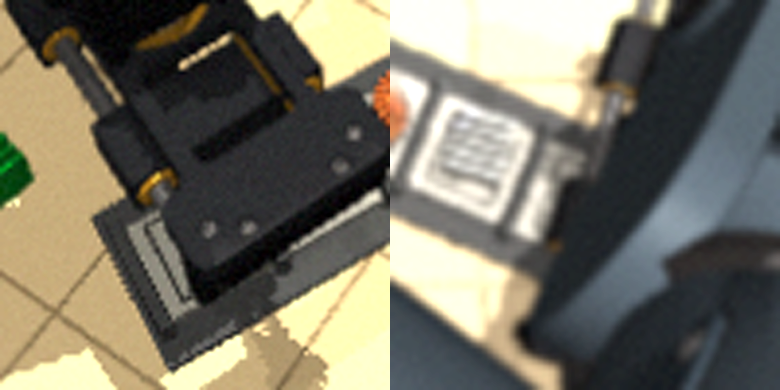

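Request:
play_rows(
  rows=[
    [[0, 0.015, -0.005, -0.3, 0, 0, 0.02], [0, 0.04, -0.013, -0.8, 0, 0, 0.02], [0, 0.08, -0.026, -1.6, 0, 0, 0.02], [0, 0.125, -0.041, -2.6, 0, 0, 0.02], [0, 0.17, -0.056, -3.5, 0, 0, 0.02], [0, 0.215, -0.071, -4.5, 0, 0, 0.02], [0, 0.26, -0.086, -5.4, 0, 0, 0.02], [0, 0.305, -0.1, -6.3, 0, 0, 0.02], [0, 0.35, -0.115, -7.3, 0, 0, 0.02], [0, 0.395, -0.13, -8.2, 0, 0, 0.02], [0, 0.44, -0.145, -9.2, 0, 0, 0.02], [0, 0.48, -0.158, -10.0, 0, 0, 0.02]],
  ],
)

```text
time_s: 7.1
position: [0.5624, 0.2193, 0.0939]
tcp_rot: [[-0.004, 0.177, 0.984], [-0.0, 0.984, -0.177], [-1.0, -0.001, -0.004]]
force: [-0.2, 0.6, 0.5]
opening: 0.343
```

```bash
python3 -c "
from mv import *
state();c=after([.547,-.289,.096,-20.3],[0,.48,-.158,-10]);print(c,row(c,[.5681,.2952,.0165,-8.7]))"
```

```text
t 7.1 pos [0.5624 0.2193 0.0939] yaw -10.17 tilt 0.23 F [-0.2  0.6  0.5] op 29.8
[0.56534, 0.216, 0.096, -10.3] [0.0795, 0.0784, -0.0114, -1.6]
```

Request:
play_rows(
  rows=[
    [[0, 0.035, -0.005, -1, 0, 0, 0.02], [0, 0.06, -0.009, -1.6, 0, 0, 0.02], [0, 0.0784, -0.0114, -1.6, 0, 0, 0.02], [0, 0.0784, -0.0114, -1.6, 0, 0, 0.02], [0, 0.0784, -0.0114, -1.6, 0, 0, 0.02], [0.03, 0.0784, -0.0114, -1.6, 0, 0, 0.02], [0.055, 0.0784, -0.0114, -1.6, 0, 0, 0.02], [0.07, 0.0784, -0.0114, -1.6, 0, 0, 0.02], [0.076, 0.0784, -0.0114, -1.6, 0, 0, 0.02], [0.0795, 0.0784, -0.0114, -1.6, 0, 0, 0.02], [0.0795, 0.0784, -0.0114, -1.6, 0, 0, 0.02], [0.0795, 0.0784, -0.0114, -1.6, 0, 0, 0.02]],
  ],
)

```text
time_s: 8.3
position: [0.5687, 0.2956, 0.0171]
tcp_rot: [[0.002, 0.151, 0.988], [0.001, 0.988, -0.151], [-1.0, 0.001, 0.002]]
force: [-0.1, 0.6, 0.6]
opening: 0.345
```

```bash
python3 -c "
from look import *
state()
look('m4',.568,.295,.03,50,[(.5681,.2952,.012)])"
```

```text
t 8.3 pos [0.5687 0.2956 0.0171] yaw -8.7 tilt 0.12 F [-0.1  0.6  0.6] op 30.0
```

View pics/m4.png

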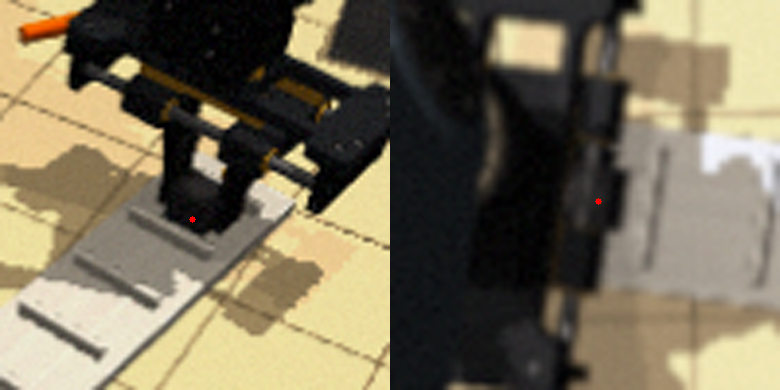

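Request:
play_rows(
  rows=[
    [[0, 0, 0, 0, 0, 0, 0.06], [0, 0, 0, 0, 0, 0, 0.06], [0, 0, 0, 0, 0, 0, 0.06], [0, 0, 0, 0, 0, 0, 0.06], [0, 0, 0, 0, 0, 0, 0.06], [-0.01, 0, 0, 0, 0, 0, 0.06], [-0.03, 0, 0, 0, 0, 0, 0.06], [-0.06, 0, 0, 0, 0, 0, 0.06], [-0.09, 0, 0, 0, 0, 0, 0.06], [-0.09, 0, 0, 0, 0, 0, 0.06]],
  ],
)

```text
time_s: 9.4
position: [0.5711, 0.2966, 0.1114]
tcp_rot: [[0.01, 0.151, 0.988], [0.003, 0.989, -0.151], [-1.0, 0.005, 0.009]]
force: [1.1, -0.2, 0.2]
opening: 0.689
```

```bash
python3 -c "
from look import *
state()
c=[.5681,.2952,.1065,-8.7]
print(row(c,[.575,-.241,.1065,-16.4]))"
```

```text
t 9.4 pos [0.5711 0.2966 0.1114] yaw -8.69 tilt 0.58 F [ 1.1 -0.2  0.2] op 59.9
[-0.0, -0.529, 0.0879, 7.7]
```

Request:
play_rows(
  rows=[
    [[0, -0.03, 0.005, 0.4, 0, 0, 0.06], [0, -0.075, 0.0125, 1.1, 0, 0, 0.06], [0, -0.122, 0.0203, 1.8, 0, 0, 0.06], [0, -0.17, 0.0282, 2.5, 0, 0, 0.06], [0, -0.218, 0.0362, 3.2, 0, 0, 0.06], [0, -0.266, 0.0442, 3.9, 0, 0, 0.06], [0, -0.314, 0.0522, 4.6, 0, 0, 0.06], [0, -0.362, 0.0602, 5.3, 0, 0, 0.06], [0, -0.41, 0.0681, 6, 0, 0, 0.06], [0, -0.458, 0.0761, 6.7, 0, 0, 0.06], [0, -0.504, 0.0837, 7.3, 0, 0, 0.06], [0, -0.529, 0.0879, 7.7, 0, 0, 0.06]],
  ],
)

```text
time_s: 10.6
position: [0.5747, -0.2451, 0.106]
tcp_rot: [[0.001, 0.285, 0.958], [-0.002, 0.958, -0.285], [-1.0, -0.001, 0.001]]
force: [0.1, 0.9, 0.3]
opening: 0.685
```

```bash
python3 -c "
from look import *
state()
look('m5',.568,.295,.02,40,[(.5681,.2952,.012)])"
```

```text
t 10.6 pos [ 0.5747 -0.2451  0.106 ] yaw -16.58 tilt 0.11 F [0.1 0.9 0.3] op 59.6
```

View pics/m5.png

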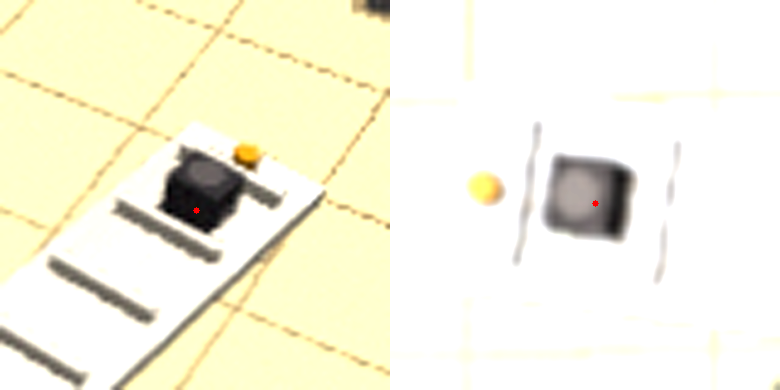

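Request:
play_rows(
  rows=[
    [[0, 0, 0, 0, 0, 0, 0.06], [0, 0, 0, 0, 0, 0, 0.06], [0.03, 0, 0, 0, 0, 0, 0.06], [0.06, 0, 0, 0, 0, 0, 0.06], [0.08, 0, 0, 0, 0, 0, 0.06], [0.0905, 0, 0, 0, 0, 0, 0.06], [0.0905, 0, 0, 0, 0, 0, 0.06], [0.0905, 0, 0, 0, 0, 0, 0.06], [0.0905, 0, 0, 0, 0, 0, 0.02], [0.0905, 0, 0, 0, 0, 0, 0.02], [0.0905, 0, 0, 0, 0, 0, 0.02], [0.0905, 0, 0, 0, 0, 0, 0.02]],
  ],
)

```text
time_s: 11.9
position: [0.575, -0.241, 0.0161]
tcp_rot: [[0.001, 0.282, 0.959], [-0.001, 0.959, -0.282], [-1.0, -0.0, 0.001]]
force: [-0.9, 0.0, -0.3]
opening: 0.412
```

Request:
play_rows(
  rows=[
    [[0, 0, 0, 0, 0, 0, 0.02], [0, 0, 0, 0, 0, 0, 0.02], [0, 0, 0, 0, 0, 0, 0.02], [0, 0, 0, 0, 0, 0, 0.02], [-0.01, 0, 0, 0, 0, 0, 0.02], [-0.03, 0, 0, 0, 0, 0, 0.02], [-0.06, 0, 0, 0, 0, 0, 0.02], [-0.08, 0, 0, 0, 0, 0, 0.02], [-0.08, 0, 0, 0, 0, 0, 0.02]],
  ],
)

```text
time_s: 12.8
position: [0.5769, -0.242, 0.099]
tcp_rot: [[0.006, 0.282, 0.959], [-0.004, 0.959, -0.282], [-1.0, -0.002, 0.007]]
force: [0.5, 0.1, -0.2]
opening: 0.317
```

```bash
python3 -c "
from look import *
state()
look('m6',.575,-.241,.05,50)
c=[.575,-.241,.096,-16.4]
print(row(c,[.5596,.2399,.096,-8.7]))"
```

```text
t 12.8 pos [ 0.5769 -0.242   0.099 ] yaw -16.38 tilt 0.4 F [ 0.5  0.1 -0.2] op 27.6
[-0.0, 0.457, -0.1506, -7.7]
```

View pics/m6.png

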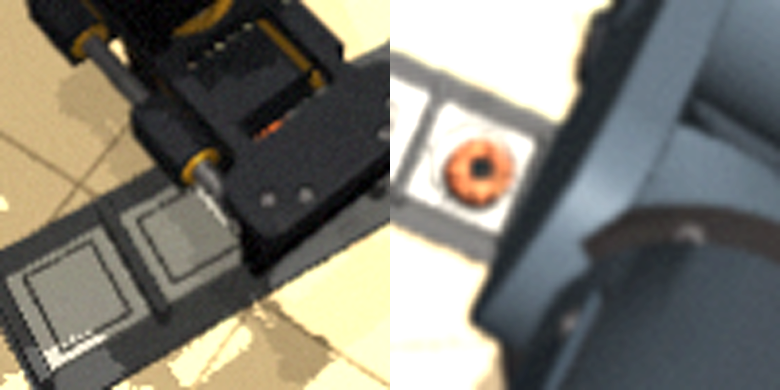

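Request:
play_rows(
  rows=[
    [[0, 0.015, -0.005, -0.3, 0, 0, 0.02], [0, 0.045, -0.0148, -0.8, 0, 0, 0.02], [0, 0.088, -0.029, -1.5, 0, 0, 0.02], [0, 0.132, -0.0435, -2.2, 0, 0, 0.02], [0, 0.176, -0.058, -3, 0, 0, 0.02], [0, 0.22, -0.0725, -3.7, 0, 0, 0.02], [0, 0.264, -0.087, -4.4, 0, 0, 0.02], [0, 0.308, -0.1015, -5.2, 0, 0, 0.02], [0, 0.352, -0.116, -5.9, 0, 0, 0.02], [0, 0.396, -0.1305, -6.7, 0, 0, 0.02], [0, 0.435, -0.1434, -7.3, 0, 0, 0.02], [0, 0.457, -0.1506, -7.7, 0, 0, 0.02]],
  ],
)

```text
time_s: 14.1
position: [0.5564, 0.2441, 0.0939]
tcp_rot: [[-0.004, 0.147, 0.989], [0.0, 0.989, -0.147], [-1.0, -0.0, -0.004]]
force: [0.5, -0.7, 0.1]
opening: 0.316
```

Request:
play_rows(
  rows=[
    [[0, 0, 0, 0, 0, 0, 0.02], [0, 0, 0, 0, 0, 0, 0.02], [0.03, 0, 0, 0, 0, 0, 0.02], [0.055, 0, 0, 0, 0, 0, 0.02], [0.07, 0, 0, 0, 0, 0, 0.02], [0.076, 0, 0, 0, 0, 0, 0.02], [0.0795, 0, 0, 0, 0, 0, 0.02], [0.0795, 0, 0, 0, 0, 0, 0.02], [0.0795, 0, 0, 0, 0, 0, 0.02]],
  ],
)

```text
time_s: 15.0
position: [0.5601, 0.2401, 0.0169]
tcp_rot: [[0.002, 0.151, 0.988], [0.0, 0.988, -0.151], [-1.0, 0.001, 0.002]]
force: [-0.1, 0.2, -0.2]
opening: 0.319
```

```bash
python3 -c "
from look import *
state()
look('m7',.56,.24,.03,50,[(.5596,.2399,.012)])"
```

```text
t 15.0 pos [0.5601 0.2401 0.0169] yaw -8.71 tilt 0.11 F [-0.1  0.2 -0.2] op 27.8
```

View pics/m7.png

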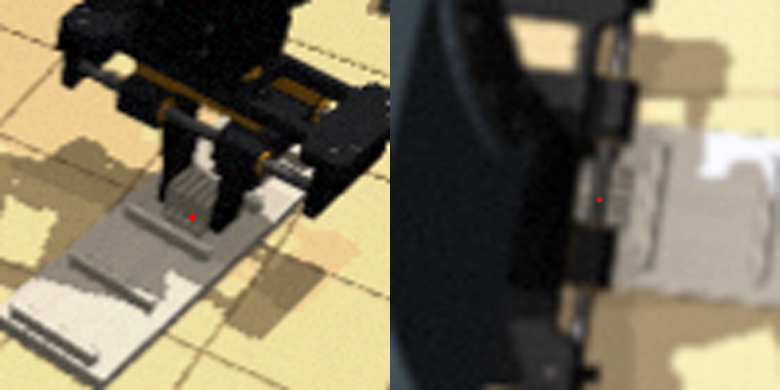

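Request:
play_rows(
  rows=[
    [[0, 0, 0, 0, 0, 0, 0.06], [0, 0, 0, 0, 0, 0, 0.06], [0, 0, 0, 0, 0, 0, 0.06], [0, 0, 0, 0, 0, 0, 0.06], [0, 0, 0, 0, 0, 0, 0.06], [-0.01, 0, 0, 0, 0, 0, 0.06], [-0.03, 0, 0, 0, 0, 0, 0.06], [-0.06, 0, 0, 0, 0, 0, 0.06], [-0.09, 0, 0, 0, 0, 0, 0.06], [-0.09, 0, 0, 0, 0, 0, 0.06]],
  ],
)

```text
time_s: 16.1
position: [0.5625, 0.2411, 0.111]
tcp_rot: [[0.01, 0.151, 0.988], [0.002, 0.989, -0.151], [-1.0, 0.004, 0.009]]
force: [0.4, 0.3, 0.5]
opening: 0.686
```

```bash
python3 -c "
from look import *
state()
c=[.5596,.2399,.1065,-8.7]
print(row(c,[.591,-.1935,.1065,-24.9]))"
```

```text
t 16.1 pos [0.5625 0.2411 0.111 ] yaw -8.68 tilt 0.56 F [0.4 0.3 0.5] op 59.7
[-0.0, -0.4237, 0.0966, 16.2]
```

Request:
play_rows(
  rows=[
    [[0, -0.03, 0.0068, 1.1, 0, 0, 0.06], [0, -0.075, 0.0171, 2.9, 0, 0, 0.06], [0, -0.122, 0.0278, 4.7, 0, 0, 0.06], [0, -0.17, 0.0388, 6.5, 0, 0, 0.06], [0, -0.216, 0.0492, 8.3, 0, 0, 0.06], [0, -0.262, 0.0597, 10, 0, 0, 0.06], [0, -0.308, 0.0702, 11.8, 0, 0, 0.06], [0, -0.352, 0.0803, 13.5, 0, 0, 0.06], [0, -0.395, 0.09, 15.1, 0, 0, 0.06], [0, -0.4237, 0.0966, 16.2, 0, 0, 0.06], [0, -0.4237, 0.0966, 16.2, 0, 0, 0.06], [0, -0.4237, 0.0966, 16.2, 0, 0, 0.06]],
  ],
)

```text
time_s: 17.3
position: [0.59, -0.1935, 0.1055]
tcp_rot: [[-0.001, 0.422, 0.906], [0.001, 0.906, -0.422], [-1.0, 0.001, -0.002]]
force: [-0.3, -0.8, -0.3]
opening: 0.688
```

```bash
sed -i 's/alpha=1.5/alpha=1.2/' look.py; python3 -c "
from look import *
state()
look('m8',.56,.265,.02,45,[(.5596,.2399,.012),(.5681,.2952,.012)])"
```

```text
t 17.3 pos [ 0.59   -0.1935  0.1055] yaw -24.98 tilt 0.1 F [-0.3 -0.8 -0.3] op 59.9
```

View pics/m8.png

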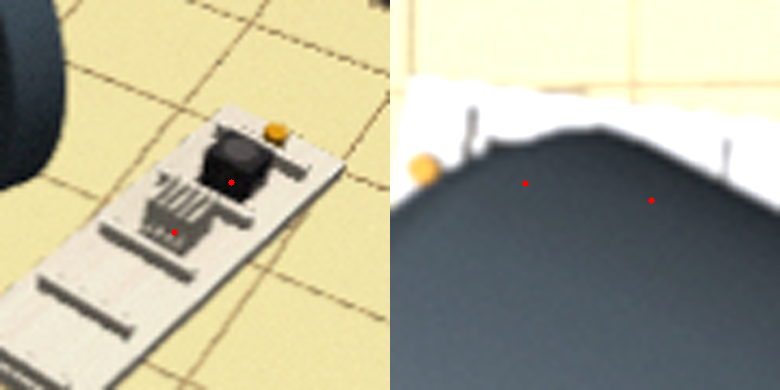

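Request:
play_rows(
  rows=[
    [[0.03, 0, 0, 0, 0, 0, 0.06], [0.06, 0, 0, 0, 0, 0, 0.06], [0.08, 0, 0, 0, 0, 0, 0.06], [0.091, 0, 0, 0, 0, 0, 0.06], [0.091, 0, 0, 0, 0, 0, 0.06], [0.091, 0, 0, 0, 0, 0, 0.06], [0.091, 0, 0, 0, 0, 0, 0.02], [0.091, 0, 0, 0, 0, 0, 0.02], [0.091, 0, 0, 0, 0, 0, 0.02], [0.091, 0, 0, 0, 0, 0, 0.02], [0.091, 0, 0, 0, 0, 0, 0.02], [0.091, 0, 0, 0, 0, 0, 0.02]],
  ],
)

```text
time_s: 18.6
position: [0.5909, -0.1935, 0.0155]
tcp_rot: [[0.0, 0.421, 0.907], [-0.0, 0.907, -0.421], [-1.0, -0.0, 0.001]]
force: [-0.1, 0.5, 2.3]
opening: 0.355
```

Request:
play_rows(
  rows=[
    [[0, 0, 0, 0, 0, 0, 0.02], [0, 0, 0, 0, 0, 0, 0.02], [-0.01, 0, 0, 0, 0, 0, 0.02], [-0.03, 0, 0, 0, 0, 0, 0.02], [-0.06, 0, 0, 0, 0, 0, 0.02], [-0.08, 0, 0, 0, 0, 0, 0.02], [-0.08, 0, 0, 0, 0, 0, 0.02]],
  ],
)

```text
time_s: 19.3
position: [0.5928, -0.1942, 0.0983]
tcp_rot: [[0.006, 0.421, 0.907], [-0.003, 0.907, -0.421], [-1.0, -0.0, 0.007]]
force: [0.9, -0.4, 0.5]
opening: 0.356
```

```bash
python3 -c "
from look import *
state()
look('m9',.591,-.1935,.05,50)
c=[.591,-.1935,.0955,-24.9]
print(row(c,[.5512,.1845,.0955,-8.7]))"
```

```text
t 19.3 pos [ 0.5928 -0.1942  0.0983] yaw -24.88 tilt 0.38 F [ 0.9 -0.4  0.5] op 31.0
[-0.0, 0.3261, -0.1953, -16.2]
```

View pics/m9.png

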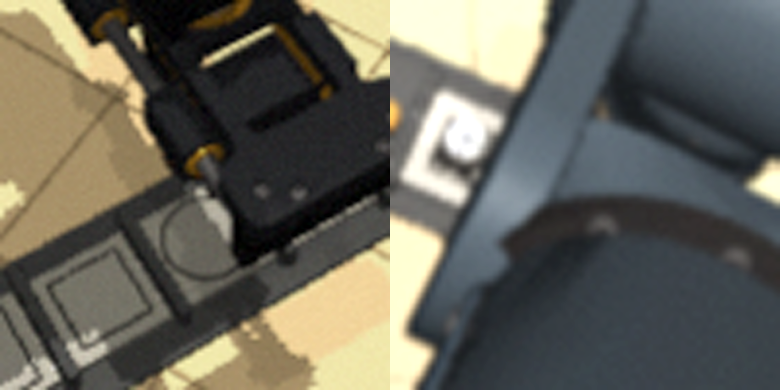

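Request:
play_rows(
  rows=[
    [[0, 0.012, -0.0072, -0.6, 0, 0, 0.02], [0, 0.035, -0.021, -1.7, 0, 0, 0.02], [0, 0.07, -0.0419, -3.5, 0, 0, 0.02], [0, 0.106, -0.0635, -5.3, 0, 0, 0.02], [0, 0.143, -0.0856, -7.1, 0, 0, 0.02], [0, 0.18, -0.1078, -8.9, 0, 0, 0.02], [0, 0.217, -0.13, -10.8, 0, 0, 0.02], [0, 0.253, -0.1515, -12.6, 0, 0, 0.02], [0, 0.287, -0.1719, -14.3, 0, 0, 0.02], [0, 0.31, -0.1857, -15.4, 0, 0, 0.02], [0, 0.3261, -0.1953, -16.2, 0, 0, 0.02], [0, 0.3261, -0.1953, -16.2, 0, 0, 0.02]],
  ],
)

```text
time_s: 20.6
position: [0.5482, 0.1877, 0.0935]
tcp_rot: [[-0.004, 0.147, 0.989], [0.0, 0.989, -0.147], [-1.0, -0.0, -0.004]]
force: [-0.7, -0.0, -0.5]
opening: 0.357
```

Request:
play_rows(
  rows=[
    [[0, 0, 0, 0, 0, 0, 0.02], [0, 0, 0, 0, 0, 0, 0.02], [0.03, 0, 0, 0, 0, 0, 0.02], [0.055, 0, 0, 0, 0, 0, 0.02], [0.07, 0, 0, 0, 0, 0, 0.02], [0.076, 0, 0, 0, 0, 0, 0.02], [0.0795, 0, 0, 0, 0, 0, 0.02], [0.0795, 0, 0, 0, 0, 0, 0.02], [0.0795, 0, 0, 0, 0, 0, 0.02]],
  ],
)

```text
time_s: 21.5
position: [0.5516, 0.1847, 0.0164]
tcp_rot: [[0.002, 0.151, 0.988], [0.0, 0.988, -0.151], [-1.0, 0.001, 0.002]]
force: [-0.5, -0.0, 0.1]
opening: 0.36
```

```bash
python3 -c "
from look import *
state()
look('m10',.56,.2,.03,50,[(.5512,.1845,.012)])"
```

```text
t 21.5 pos [0.5516 0.1847 0.0164] yaw -8.7 tilt 0.11 F [-0.5 -0.   0.1] op 31.3
```

View pics/m10.png

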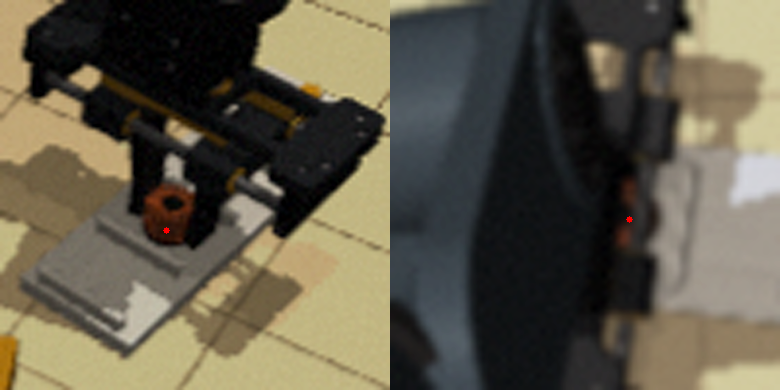

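Request:
play_rows(
  rows=[
    [[0, 0, 0, 0, 0, 0, 0.06], [0, 0, 0, 0, 0, 0, 0.06], [0, 0, 0, 0, 0, 0, 0.06], [0, 0, 0, 0, 0, 0, 0.06], [0, 0, 0, 0, 0, 0, 0.06], [-0.01, 0, 0, 0, 0, 0, 0.06], [-0.03, 0, 0, 0, 0, 0, 0.06], [-0.06, 0, 0, 0, 0, 0, 0.06], [-0.09, 0, 0, 0, 0, 0, 0.06], [-0.09, 0, 0, 0, 0, 0, 0.06]],
  ],
)

```text
time_s: 22.6
position: [0.554, 0.1853, 0.1102]
tcp_rot: [[0.009, 0.151, 0.988], [0.001, 0.989, -0.151], [-1.0, 0.003, 0.009]]
force: [0.8, -0.4, 0.2]
opening: 0.687
```

```bash
python3 -c "
from look import *
state()
look('m11',.6205,-.139,.03,30,[(.6205,-.139,.044),(.6205,-.139,.012)])
c=[.5512,.1845,.106,-8.7]
print(row(c,[.6205,-.139,.106,-24.9]))"
```

```text
t 22.6 pos [0.554  0.1853 0.1102] yaw -8.68 tilt 0.54 F [ 0.8 -0.4  0.2] op 59.8
[-0.0, -0.3093, 0.1174, 16.2]
```

View pics/m11.png

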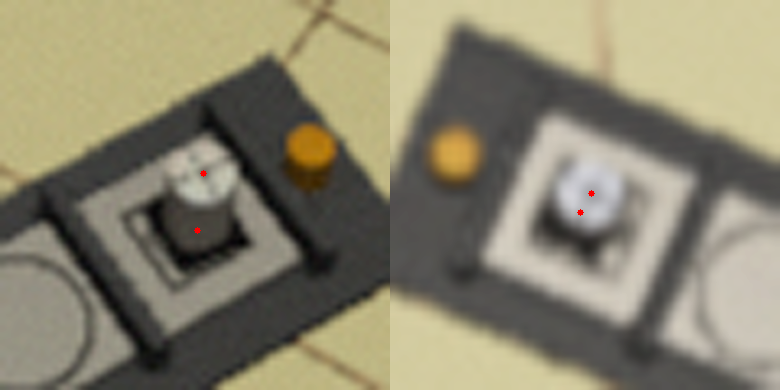

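Request:
play_rows(
  rows=[
    [[0, -0.03, 0.0114, 1.6, 0, 0, 0.06], [0, -0.072, 0.0273, 3.8, 0, 0, 0.06], [0, -0.115, 0.0437, 6, 0, 0, 0.06], [0, -0.158, 0.06, 8.3, 0, 0, 0.06], [0, -0.2, 0.0759, 10.5, 0, 0, 0.06], [0, -0.242, 0.0919, 12.7, 0, 0, 0.06], [0, -0.28, 0.1063, 14.7, 0, 0, 0.06], [0, -0.3, 0.1139, 15.7, 0, 0, 0.06], [0, -0.3093, 0.1174, 16.2, 0, 0, 0.06], [0, -0.3093, 0.1174, 16.2, 0, 0, 0.06], [0, -0.3093, 0.1174, 16.2, 0, 0, 0.06], [0, -0.3093, 0.1174, 16.2, 0, 0, 0.06]],
  ],
)

```text
time_s: 23.9
position: [0.6194, -0.1365, 0.1053]
tcp_rot: [[-0.001, 0.419, 0.908], [0.001, 0.908, -0.419], [-1.0, 0.0, -0.002]]
force: [0.4, 0.9, 0.4]
opening: 0.692
```

```bash
python3 -c "
from look import *
state()
look('m12',.56,.22,.02,55,[(.5512,.1845,.012),(.5596,.2399,.012),(.5681,.2952,.012)])"
```

```text
t 23.9 pos [ 0.6194 -0.1365  0.1053] yaw -24.75 tilt 0.1 F [0.4 0.9 0.4] op 60.2
```

View pics/m12.png

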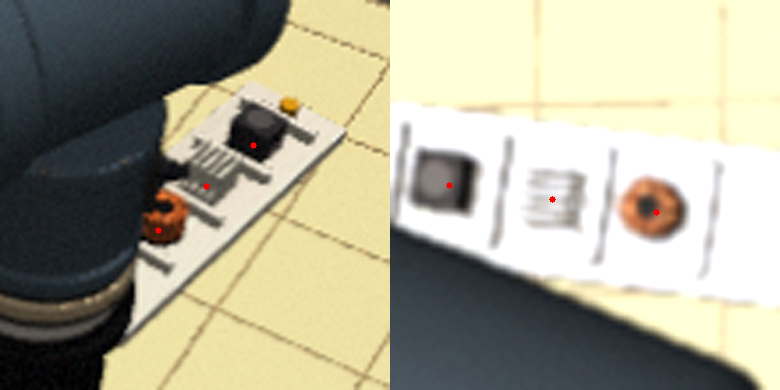

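Request:
play_rows(
  rows=[
    [[0.02, 0, 0, 0, 0, 0, 0.06], [0.045, 0, 0, 0, 0, 0, 0.06], [0.065, 0, 0, 0, 0, 0, 0.06], [0.08, 0, 0, 0, 0, 0, 0.06], [0.0865, 0, 0, 0, 0, 0, 0.06], [0.0865, 0, 0, 0, 0, 0, 0.06], [0.0865, 0, 0, 0, 0, 0, 0.06], [0.0865, 0, 0, 0, 0, 0, 0.06]],
  ],
)

```text
time_s: 24.8
position: [0.621, -0.139, 0.0201]
tcp_rot: [[0.002, 0.421, 0.907], [-0.001, 0.907, -0.421], [-1.0, 0.0, 0.002]]
force: [0.2, -0.2, -0.0]
opening: 0.693
```

Request:
play_rows(
  rows=[
    [[0, 0, 0, 0, 0, 0, 0.05], [0, 0, 0, 0, 0, 0, 0.04], [0, 0, 0, 0, 0, 0, 0.034], [0, 0, 0, 0, 0, 0, 0.029], [0, 0, 0, 0, 0, 0, 0.025], [0, 0, 0, 0, 0, 0, 0.021], [0, 0, 0, 0, 0, 0, 0.015], [0, 0, 0, 0, 0, 0, 0.01], [0, 0, 0, 0, 0, 0, 0.01], [0, 0, 0, 0, 0, 0, 0.01]],
  ],
)

```text
time_s: 25.8
position: [0.6201, -0.1387, 0.019]
tcp_rot: [[-0.0, 0.421, 0.907], [0.0, 0.907, -0.421], [-1.0, 0.0, -0.0]]
force: [0.1, 0.1, 0.2]
opening: 0.221
```

```bash
python3 -c "
from look import *
state()
look('m13',.6205,-.139,.03,45)"
```

```text
t 25.8 pos [ 0.6201 -0.1387  0.019 ] yaw -24.89 tilt 0.01 F [0.1 0.1 0.2] op 19.2
```

View pics/m13.png

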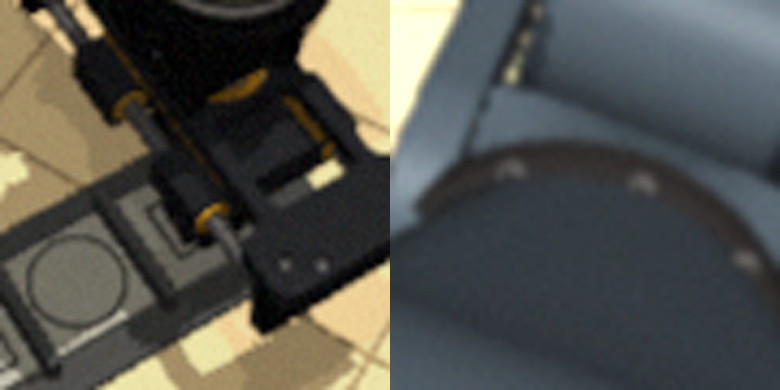

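Request:
play_rows(
  rows=[
    [[-0.01, 0, 0, 0, 0, 0, 0.01], [-0.03, 0, 0, 0, 0, 0, 0.01], [-0.06, 0, 0, 0, 0, 0, 0.01], [-0.08, 0, 0, 0, 0, 0, 0.01], [-0.08, 0, 0, 0, 0, 0, 0.01], [-0.08, 0, 0, 0, 0, 0, 0.01]],
  ],
)

```text
time_s: 26.5
position: [0.6202, -0.1388, 0.0997]
tcp_rot: [[0.001, 0.421, 0.907], [-0.0, 0.907, -0.421], [-1.0, -0.0, 0.001]]
force: [-0.3, 0.1, -1.0]
opening: 0.225
```

```bash
python3 -c "
from look import *
state()
look('m14',.6205,-.139,.05,50)
c=[.6205,-.139,.0995,-24.9]
print(row(c,[.5427,.1291,.0995,-8.7]))"
```

```text
t 26.5 pos [ 0.6202 -0.1388  0.0997] yaw -24.88 tilt 0.06 F [-0.3  0.1 -1. ] op 19.5
[-0.0, 0.2104, -0.1834, -16.2]
```

View pics/m14.png

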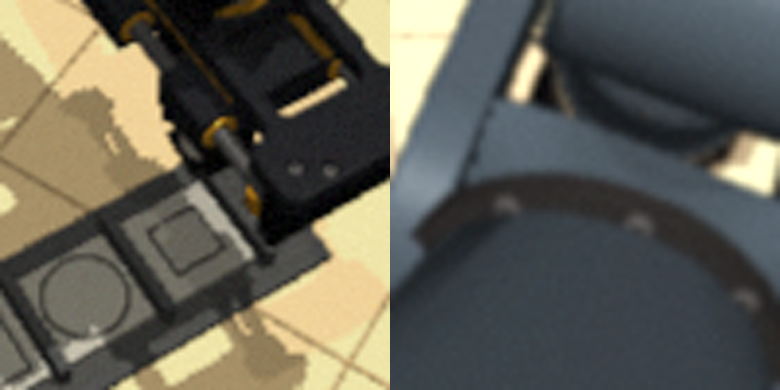

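Request:
play_rows(
  rows=[
    [[0, 0.01, -0.0087, -0.8, 0, 0, 0.01], [0, 0.028, -0.0244, -2.2, 0, 0, 0.01], [0, 0.052, -0.0453, -4, 0, 0, 0.01], [0, 0.078, -0.068, -6, 0, 0, 0.01], [0, 0.104, -0.0907, -8, 0, 0, 0.01], [0, 0.13, -0.1133, -10, 0, 0, 0.01], [0, 0.155, -0.1351, -11.9, 0, 0, 0.01], [0, 0.178, -0.1552, -13.7, 0, 0, 0.01], [0, 0.196, -0.1708, -15.1, 0, 0, 0.01], [0, 0.206, -0.1796, -15.9, 0, 0, 0.01], [0, 0.2104, -0.1834, -16.2, 0, 0, 0.01], [0, 0.2104, -0.1834, -16.2, 0, 0, 0.01]],
  ],
)

```text
time_s: 27.8
position: [0.5419, 0.1297, 0.0987]
tcp_rot: [[-0.001, 0.15, 0.989], [-0.0, 0.989, -0.15], [-1.0, -0.0, -0.001]]
force: [0.1, -0.6, -0.0]
opening: 0.219
```

Request:
play_rows(
  rows=[
    [[0, 0, 0, 0, 0, 0, 0.01], [0, 0, 0, 0, 0, 0, 0.01], [0.025, 0, 0, 0, 0, 0, 0.01], [0.05, 0, 0, 0, 0, 0, 0.01], [0.067, 0, 0, 0, 0, 0, 0.01], [0.075, 0, 0, 0, 0, 0, 0.01], [0.079, 0, 0, 0, 0, 0, 0.01], [0.0797, 0, 0, 0, 0, 0, 0.01], [0.0797, 0, 0, 0, 0, 0, 0.01], [0.0797, 0, 0, 0, 0, 0, 0.01]],
  ],
)

```text
time_s: 28.8
position: [0.543, 0.1293, 0.0202]
tcp_rot: [[0.002, 0.151, 0.989], [0.0, 0.989, -0.151], [-1.0, 0.0, 0.002]]
force: [0.0, -0.6, -0.1]
opening: 0.222
```

```bash
python3 -c "
from look import *
state()
look('m15',.545,.15,.03,45,[(.5427,.1291,.012)])"
```

```text
t 28.8 pos [0.543  0.1293 0.0202] yaw -8.69 tilt 0.1 F [ 0.  -0.6 -0.1] op 19.3
```

View pics/m15.png

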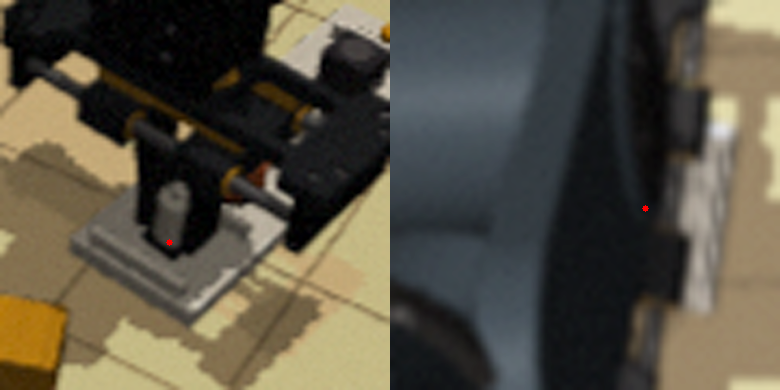

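Request:
play_rows(
  rows=[
    [[0, 0, 0, 0, 0, 0, 0.01], [0.0003, 0, 0, 0, 0, 0, 0.03], [0.0003, 0, 0, 0, 0, 0, 0.05], [0.0003, 0, 0, 0, 0, 0, 0.06], [0.0003, 0, 0, 0, 0, 0, 0.06], [0.0003, 0, 0, 0, 0, 0, 0.06], [-0.01, 0, 0, 0, 0, 0, 0.06], [-0.03, 0, 0, 0, 0, 0, 0.06], [-0.06, 0, 0, 0, 0, 0, 0.06], [-0.1, 0, 0, 0, 0, 0, 0.06], [-0.13, 0, 0, 0, 0, 0, 0.06], [-0.13, 0, 0, 0, 0, 0, 0.06]],
  ],
)

```text
time_s: 30.1
position: [0.5455, 0.1296, 0.1545]
tcp_rot: [[0.011, 0.151, 0.989], [0.0, 0.989, -0.151], [-1.0, 0.002, 0.01]]
force: [0.3, 0.2, 0.3]
opening: 0.694
```

Request:
play_rows(
  rows=[
    [[0, -0.04, 0, 0, 0, 0, 0.06], [0, -0.09, 0, 0, 0, 0, 0.06], [0, -0.14, 0, 0, 0, 0, 0.06], [0, -0.19, 0, 0, 0, 0, 0.06], [0, -0.24, 0, 0, 0, 0, 0.06], [0, -0.29, 0, 0, 0, 0, 0.06], [0, -0.34, 0, 0, 0, 0, 0.06], [0, -0.38, 0, 0, 0, 0, 0.06], [0, -0.4, 0, 0, 0, 0, 0.06], [0, -0.4, 0, 0, 0, 0, 0.06], [0, -0.4, 0, 0, 0, 0, 0.06]],
  ],
)

```text
time_s: 31.2
position: [0.4811, -0.2655, 0.1488]
tcp_rot: [[-0.001, 0.152, 0.988], [0.002, 0.988, -0.152], [-1.0, 0.002, -0.002]]
force: [0.2, 0.7, -0.3]
opening: 0.69
```

```bash
python3 -c "
from look import *
state()
look('m16',.555,.21,.02,55,[(.5427,.1291,.012),(.5512,.1845,.012),(.5596,.2399,.012),(.5681,.2952,.012)])
for n in ('scene','top'):cv2.imwrite(f'pics/{n}F.png',capture(n)['pixels'][:,:,::-1])
c1=capture('scene');c2=capture('top')
for n in NAMES:
    a=trace('scene',n);b=trace('top',n)
    print(n,[(round(x['p'],2),np.round(x['at'])) for x in a],[(round(x['p'],2),np.round(x['at'])) for x in b])
    for x in a:
      for y in b:
        p,e=tri(c1,np.array(x['at'])-s1,c2,np.array(y['at'])-s2)
        if e<.01:print('  ',p.round(4),e.round(4))
"
```

```text
t 31.2 pos [ 0.4811 -0.2655  0.1488] yaw -8.76 tilt 0.13 F [ 0.2  0.7 -0.3] op 60.0
capacitor_center [(0.72, array([312., 157.]))] [(0.57, array([190., 181.])), (0.47, array([169., 179.]))]
   [0.5477 0.129  0.0258] 0.0056
inductor_center [(0.65, array([354., 116.]))] []
heatsink_center [(0.85, array([144., 294.])), (0.75, array([340., 130.]))] []
choke_center [(0.61, array([327., 147.])), (0.61, array([340., 129.]))] [(0.43, array([169., 182.]))]
   [0.5523 0.1899 0.0096] 0.002
```

View pics/m16.png

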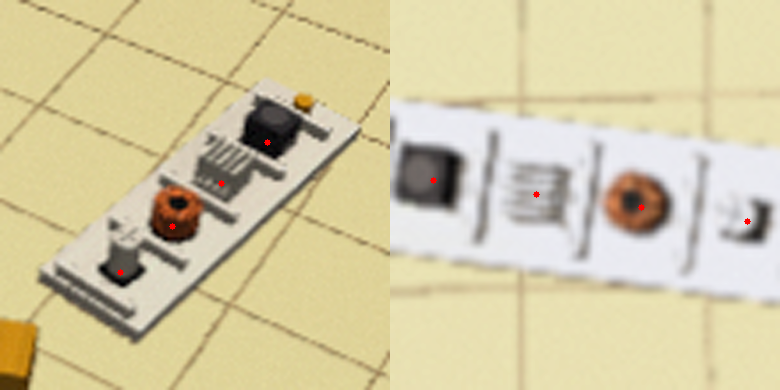

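View pics/sceneF.png

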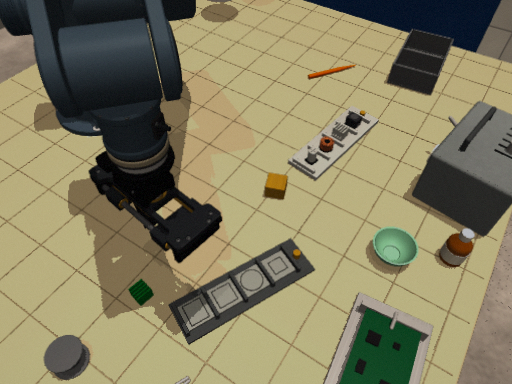

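```bash
python3 -c "
from rig import *
print(hand_in())"
```

```text
the job is handed in; nothing more can be done
None
```

I moved all four components to the refit rack in reverse order, using about 31 s of the 102 s allowed, and handed the job in. From the refit rack's brass post outward they stand: inductor, heat sink, choke, capacitor.

- **Last pictures:** both cameras show each part upright on the floor of its own pocket, about in the middle. The removal rack's four seats are empty, the gripper is clear of everything and the green look-alike was not touched.
- **Forces:** the wrist readings I printed never passed about 2.5 N.
- **Where checks were weak or disagreed:**
  - In the final check by network, only the capacitor and choke could be located from both cameras. Their rough positions were about 5 mm from the pocket centres, which is within that method's coarseness, and the pictures show both well inside their pockets.
  - The networks missed the inductor and heat sink in the top view, so I judged those two by eye.
  - My first two-camera fit put the rack heights 2–5 mm below the text. I corrected this with small image shifts per camera, using the stated heights. The component tops then measured within 2 mm of the stated heights.

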